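# Change over the swan-neck spout to the fresh water filter

## Robot

A 6-joint arm with a two-finger parallel gripper is mounted at the origin on a cart in front of the work surface, level with it; the furniture and walls round the work are solid. World frame = base frame: x ahead of the robot, y to its left, z up, the work surface at z = 0. Lengths are in mm, angles in rad, forces in N, time in s.
With the tool pointing down it reaches from about 350 to 775 mm from the base axis. Payload 7.3 kg.
Tool frame: the origin (TCP) lies midway between the tips of the shut fingers; the grasp point (between the pads) lies env.grasp_offset behind it (env.grasp_offset is the distance from the TCP to the grasp point, in mm); z points along the fingers, y is the line along which they close (so a half turn about z gives the same grasp; the last joint's range is limited). The gripper opens to 92 mm and grips with 3 to 60 N. Pads are 19 mm wide; open, the fingers measure 130 mm over their backs; the gripper's body (75 mm by 190 mm) begins 47 mm behind the grasp point.
Start: joints at [1.069, 0.342, 1.524, -0, 1.275, -0.146], TCP at [182.865, 492.143, 226.741] pointing down, gripper open.
Joint ranges: [-2.53, 2.53], [-0.77, 2.02], [0.04, 2.7], [-1, 4.14], [0.28, 2.66], [-3.11, 3.11]. Speed limits (rad/s): [2.57, 2.57, 3.14, 3.14, 3.14, 3.14].

## Interface

Orientations are given as a rotation vector (axis times angle).
In Python, from plant import env gives the robot as it stands. The module is installed in compiled form; this text tells all that it offers.
- The arm moves only by the tool step_arm, never from a script. Its argument "series" is a list of rows, each a list of 7 numbers: the turn, a rotation vector about the tool's x, y, z in degrees, then the shift along the tool's x, y, z in units of 40 mm (1.0 is 40 mm), then the finger opening in mm, from 0 to 91.8. In form: [[ax, ay, az, tx, ty, tz, gripper], ...]. A call has 1 to 20 rows; each row is the pose to reach, as a shift and turn from the pose commanded when the call began, along the tool's axes at that moment; what a row does not reach only later rows make up. A row lasts 1/10 s, in which the tool goes at most 50 mm and 8.59 degrees, less where a joint would pass 70% of its speed; a pose out of reach is approached as far as the arm can. A call with a gripper value outside its range is refused whole. The fingers move at their own pace and stop on an object; the grip force is fixed at half the most. Time passes only in rows, so rows that repeat a pose let the fingers close. It gives the time, the measured TCP pose, the force, the opening and the grip force at its end, in the units of the state.
- env.get_obs(): the state, without advancing time (a new reading comes with each control period).
- env.capture(name): name is "side" or "top" or "wrist"; returns a dict with "pixels" (400x640x3 uint8, red, green, blue), "fx", "fy", "cx", "cy" (pixels), "dist" ([k1, k2, p1, p2, k3] as OpenCV has them; the pictures are not rectified), "R" (3x3) and "t" (3): a world point X has camera coordinates R X + t. Camera axes: x right, y down, z forward; pixel columns grow to the right and rows downward; lengths in mm; the calibration is good to about 2 mm. A picture is of the moment at which its call begins. There is no depth.
- env.hand_in(): hands the job in; it is judged then, once.
Trained networks look in the newest picture that a camera, given by its name, has taken for a name from the list of things; names that differ only in an ending like _2 or _b are one class to them, and where a whole thing is asked for, a point or a joint stands for the part that bears it (a point fixed in the world has none). Each returns a list of dicts, best first, with "confidence" (0 to 1); they miss things now and then, are a little off and sometimes report something else, mostly with a low value. They report only what shows in the picture. A call takes as long as a camera call.
- env.recognise(camera, query): "xy" ([column, row] in pixels, amid what is visible of it).
The state is a dict: "clock": time; "qpos": joint angles; "dq": joint speeds; "tau": joint torques, N m; "tool_pos": TCP position; "tool_rot": TCP orientation; "contact_force": force on the tool from outside, world axes, zero at the start; "ft_torque": the same for the moment, N m; "width": finger opening in mm; "grasp_force": force on a finger pad.
Only numpy, scipy, OpenCV 4.12 (cv2) and the standard library are available. Lean on these libraries where they do the work, as an engineer would, in place of code of your own. Each camera call takes 0.05 s, during which the arm holds its last target. There are 200 camera calls.

## Task

The steel swan-neck spout still stands in the spent counter-top water filter: draw it out and fit it to the fresh filter, pushing the stem into the push-fit collet past the seal until it bottoms, without forcing it. Leave the spout standing there with its outlet over the two-tone mug, and do not disturb the mug or the other things on the worktop.

Things in the scene. Friction and masses are not known exactly. Their poses are not given: they have to be found in the camera images.
- spout: loose steel swan-neck spout: rigid tube 16 mm thick, about 0.14 kg, upright in the spent filter at the start. Origin: middle of the stem's lower end; z up the stem; the arm points along +x. Stem straight for 106 mm (lowest 5 mm tapered to 12 mm across), then a bend into a level arm whose top is 134 mm above the origin and which turns down 120 mm from the stem
- spout_grip (a point): a good place to grip: on the stem's axis, 96 mm above the spout's origin and 38 mm below the top of the arm; fingers close along the spout's y, across the arm. Axes as the spout's
- spout_outlet (a point): lower end of the spout's outlet nozzle (20 mm wide), 120 mm along the spout's x from the stem's axis and 81 mm above the stem's lower end
- old_filter: spent counter-top water filter holding the spout, 40 mm deep in its collet gripped by its worn seal (a pull of 5 to 20 N draws it out); fixed and firm, built like the fresh one. Origin under its middle, z up
- new_filter: fresh counter-top water filter, empty collet, fixed and firm: white drum 104 mm across, 70 mm high, a ribbed neck 40 mm across on it, and on top a grey push-fit collet 34 mm across, its mouth 118 mm above the worktop. Origin under its middle, z up; a capped inlet stub on its +x side
- new_filter_mouth (a point): centre of the fresh collet's mouth, z up. Bore 18 mm wide, mouth tapered from 23 mm. The stem meets a ring seal 20 mm down and is through it 30 mm down: about 5 to 13 N to pass, then 4 to 12 N of drag (more if moved fast). The ledge to bottom on is unseen, 32 to 50 mm down, differing by filter: felt only, as a steep rise of force beyond the seal. It bears 30 N; pushes up to 20 N are safe
- mug: two-tone mug, dark above and white below, 82 mm across and 97 mm high, loose; stands beside the fresh filter on the robot's side, its mouth 105 to 135 mm from the bore's axis. Origin under it, z up, handle along -y
- mug_mouth (a point): centre of the mug's mouth (about 74 mm wide inside) at the rim, 97 mm above the worktop
- pepper_mill: dark wooden pepper mill, bystander, 58 mm across, 150 mm high, origin under its middle
- salt_shaker: salt shaker, bystander, 44 mm across, 90 mm high, origin under its middle
- teaspoon: teaspoon lying behind the filters, bystander, 138 x 28 x 12 mm

How it is judged (in metres and radians):
On the way, in this order (a step that is already met when the one before it is completed fails the run):
1. the spout is drawn right out of the spent filter (z of spout in the frame of old_filter above 0.122 m), for 0.1 s.
2. the stem is bottomed in the fresh filter's collet (distance between spout and new_stop_c0 below 0.007 m and horizontal distance between spout and new_filter_mouth below 0.003 m and angle between the z axis of spout and the z axis of new_filter, either way round below 0.08 rad), for 0.2 s.
At the end, for the whole second after the job is handed in: The stem stands in the fresh filter's collet, its lower end within 2 mm of the hidden ledge, within 3 mm of the bore's axis and upright within 0.08 rad; the outlet is within 28 mm (seen from above) of the centre of the mug's mouth; the spout is at rest and released (all of step 2 and horizontal distance between spout_outlet and mug_mouth below 0.028 m and linear speed of spout below 0.01 m/s); the robot touches nothing.
It fails at once if the spout is jammed in the fresh filter: the pressures of collet and seal on it add up to more than 60 N (contact force between spout and new_filter above 60 N).
It fails at once if the spout is forced: it presses on the ledge in the fresh filter with more than 30 N (contact force between spout and new_stop_c0 above 30 N).
It fails at once if the mug is pushed more than 15 mm or tipped (distance of mug from where it was at the start of the episode above 0.015 m or angle between mug's own z axis and vertical above 0.3 rad).
It fails at once if another thing on the worktop is moved more than 20 mm (distance of any of pepper_mill, salt_shaker, teaspoon from where it was at the start of the episode above 0.02 m).
It also fails if it takes over 67 s, if anything falls off the work surface, if the arm or the gripper's body presses on something with over 40 N, if the wrist force passes 120 N, or if a joint passes its speed limit or range.

## Working session

There is one attempt and no reset: what is moved stays moved. The work goes in short steps, Python scripts to look and compute and a tool call to move; the robot and the scene stay as the last step left them, time stands still between calls to the robot, and variables do not carry over. Pictures are saved under pics/ and viewed, at most 10 in all, crops included, and the job is handed in when it is done.

Besides the shell and the picture viewer there is one more tool, called after "Emit:" as name([rows], argument=value, ...), one row to a line, values as JSON. step_arm: Moves the arm, as the interface text tells. Its arguments: {"type":"object","properties":{"series":{"type":"array"}},"required":["series"]}

```bash
mkdir -p pics; cat > h.py <<'E'
from plant import env
import numpy as np, cv2
from scipy.spatial.transform import Rotation as Ro
def cap(n,save=None):
    c=env.capture(n)
    if save: cv2.imwrite('pics/'+save,c['pixels'][:,:,::-1])
    return c
def K(c): return np.array([[c['fx'],0,c['cx']],[0,c['fy'],c['cy']],[0,0,1.]])
def ray(c,uv):
    p=cv2.undistortPoints(np.array([[uv]],float),K(c),np.array(c['dist'],float))[0,0]
    R=np.array(c['R']);t=np.array(c['t']); return -R.T@t, R.T@np.array([p[0],p[1],1])
def onz(c,uv,z):
    o,d=ray(c,uv); return o+d*(z-o[2])/d[2]
def proj(c,X):
    r,_=cv2.Rodrigues(np.array(c['R'],float))
    return cv2.projectPoints(np.array(X,float).reshape(-1,1,3),r,np.array(c['t'],float),K(c),np.array(c['dist'],float))[0][:,0]
E
python3 - <<'E'
from h import *
o=env.get_obs();print(env.grasp_offset,{k:np.round(v,3) for k,v in o.items()})
for n in ['top','side','wrist']:
    c=cap(n,n+'0.png'); print(n,'cam at',np.round(-np.array(c['R']).T@c['t']),'fwd',np.round(np.array(c['R'])[2],2))
    for q in ['spout','spout_grip','spout_outlet','old_filter','new_filter','new_filter_mouth','mug','mug_mouth','pepper_mill','salt_shaker','teaspoon']:
        print(q,[(np.round(d['xy']).tolist(),round(d['confidence'],2)) for d in env.recognise(n,q)[:2]])
E
```

```text
18.8 {'clock': np.float64(0.0), 'qpos': array([ 1.069,  0.343,  1.525, -0.   ,  1.275, -0.146]), 'dq': array([-0.   ,  0.001,  0.   ,  0.   , -0.002, -0.   ]), 'tau': array([ 1.0000e-03, -4.3124e+01, -2.4422e+01,  7.2000e-02,  5.6000e-02,
       -0.0000e+00]), 'tool_pos': array([182.648, 491.743, 226.034]), 'tool_rot': array([-5.560e-01, -3.092e+00,  2.000e-03]), 'contact_force': array([-0.483, -0.316, -0.398]), 'ft_torque': array([-0.019, -0.005,  0.035]), 'grasp_force': np.float64(0.0), 'width': np.float64(91.748)}
top cam at [ 423.  -19. 1194.] fwd [ 0.16 -0.   -0.99]
spout [([235.0, 229.0], 0.81)]
spout_grip [([237.0, 229.0], 0.6)]
spout_outlet [([231.0, 226.0], 0.8)]
old_filter [([264.0, 218.0], 0.6)]
new_filter [([400.0, 209.0], 0.59)]
new_filter_mouth [([398.0, 212.0], 0.57)]
mug [([435.0, 241.0], 0.83)]
mug_mouth [([433.0, 248.0], 0.77)]
pepper_mill [([333.0, 141.0], 0.81)]
salt_shaker [([270.0, 147.0], 0.49)]
teaspoon [([359.0, 155.0], 0.52)]
side cam at [ 360. -850.  464.] fwd [ 0.24  0.9  -0.36]
spout [([288.0, 156.0], 0.97)]
spout_grip [([285.0, 155.0], 0.86)]
spout_outlet [([284.0, 155.0], 0.7)]
old_filter [([300.0, 214.0], 0.86), ([356.0, 208.0], 0.65)]
new_filter [([343.0, 274.0], 0.89), ([282.0, 158.0], 0.54)]
new_filter_mouth [([344.0, 273.0], 0.86)]
mug [([301.0, 296.0], 0.77)]
mug_mouth [([299.0, 298.0], 0.91)]
pepper_mill [([390.0, 223.0], 0.58), ([286.0, 156.0], 0.28)]
salt_shaker [([356.0, 208.0], 0.74)]
teaspoon [([383.0, 256.0], 0.45)]
wrist cam at [112. 518. 386.] fwd [ 0.27 -0.1  -0.96]
spout []
spout_grip []
spout_outlet []
old_filter []
new_filter []
new_filter_mouth []
mug []
mug_mouth []
pepper_mill []
salt_shaker []
teaspoon []
```

View pics/top0.png

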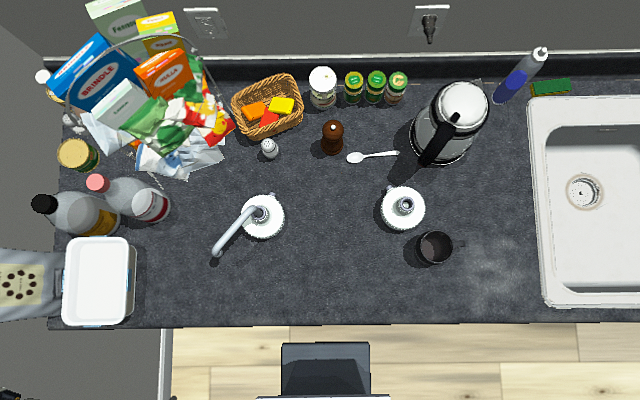

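View pics/side0.png

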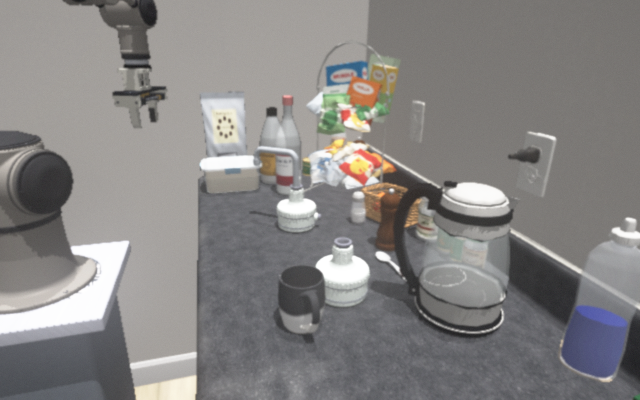

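The top view shows the stem top near (258,212) with its arm running to about (216,254). The fresh collet mouth is near (405,205) and the mug near (435,247). I'll zoom in for more precise pixels.

```bash
python3 - <<'E'
import cv2,numpy as np
t=cv2.imread('pics/top0.png');s=cv2.imread('pics/side0.png')
a=[t[180:270,200:300],t[180:270,370:470],s[140:240,240:340],s[230:340,260:380]]
a=[cv2.resize(i,(400,300) ,interpolation=cv2.INTER_CUBIC) for i in a]
cv2.imwrite('pics/crop0.png',np.vstack([np.hstack(a[:2]),np.hstack(a[2:])]))
E
```

```text
(no output)
```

View pics/crop0.png

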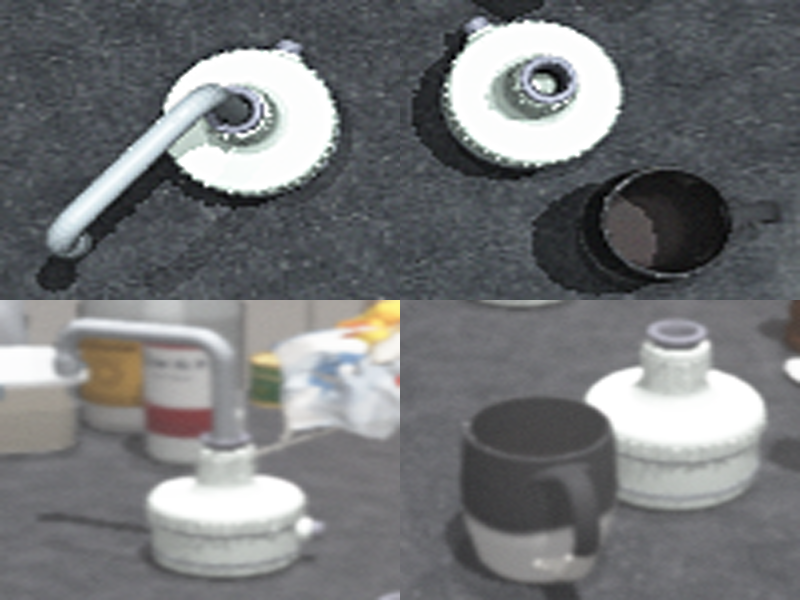

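```bash
cat >> h.py <<'E'
def tri(obs):
    A=np.zeros((3,3));b=np.zeros(3);L=[]
    for c,uv in obs:
        o,d=ray(c,uv);d/=np.linalg.norm(d);P=np.eye(3)-np.outer(d,d);A+=P;b+=P@o;L.append((o,d,P))
    X=np.linalg.solve(A,b);return X,[np.linalg.norm(P@(X-o)) for o,d,P in L]
E
python3 - <<'E'
from h import *
t=cap('top');s=cap('side')
for n,u,v,z in [('old',(259.5,213),(296.2,186),118),('new',(406.8,204.6),(342.8,241.7),118),('mug',(436.5,246.9),(301.4,277),97)]:
    print(n,np.round(onz(t,u,z),1),np.round(onz(s,v,z),1),[np.round(q,1) for q in tri([(t,u),(s,v)])])
print('bend/end',onz(t,(253.8,208.5),204),onz(t,(217.5,250.5),204))
for X in [onz(t,(259.5,213),118),onz(t,(406.8,204.6),118)]: print(proj(s,[X]),proj(s,[X*[1,1,0]]),proj(t,[X*[1,1,0]]))
E
```

```text
old [573.3 136.9 118. ] [573.8 124.8 118. ] [array([575.2, 137.4, 113.5]), array([1.3, 1.3])]
new [ 587.7 -197.5  118. ] [ 589.2 -207.3  118. ] [array([ 590.3, -198.8,  113.3]), array([1.9, 1.9])]
mug [ 492.3 -264.6   97. ] [ 493.6 -274.9   97. ] [array([ 494.1, -266.1,   91.4]), array([1.5, 1.5])]
bend/end [570.92825749 136.45063628 204.        ] [484.70625912 210.04258694 204.        ]
[[295.00889257 184.54646866]] [[295.48210887 225.39424575]] [[266.25569353 219.39892962]]
[[340.33388855 239.49269603]] [[338.63485782 292.60383132]] [[399.27954825 211.79884382]]
```

Emit:
step_arm([
  [0, 0, 5, -2, -0.8, -0.8, 91.8],
  [0, 0, 8, -3, -1.2, -1.2, 91.8],
  [0, 0, 10, -4, -1.6, -1.5, 91.8],
  [0, 0, 12, -5, -2, -1.5, 91.8],
  [0, 0, 14, -6, -2.4, -1.5, 91.8],
  [0, 0, 16, -7, -2.8, -1.5, 91.8],
  [0, 0, 18, -8, -3.2, -1.5, 91.8],
  [0, 0, 19.6, -9, -3.6, -1.5, 91.8],
  [0, 0, 19.6, -10, -4, -1.5, 91.8],
  [0, 0, 19.6, -11, -4.4, -1.5, 91.8],
  [0, 0, 19.6, -11.7, -4.7, -1.5, 91.8],
  [0, 0, 19.6, -12.1, -4.85, -1.5, 91.8],
  [0, 0, 19.6, -12.26, -4.9, -1.5, 91.8],
  [0, 0, 19.6, -12.26, -4.9, -1.5, 91.8],
  [0, 0, 19.6, -12.26, -4.9, -1.5, 91.8],
])

```text
clock: 3.4
tool_pos: [573.5, 138.8, 286.9]
tool_rot: [-1.072, -2.953, -0.001]
contact_force: [0.1, -0.6, 0.6]
width: 91.5
grasp_force: 0.0
```

```bash
python3 - <<'E'
from h import *
o=env.get_obs();print(o['clock'],o['tool_pos'],o['tool_rot'],o['qpos']); R=Ro.from_rotvec(o['tool_rot']).as_matrix();print(np.round(R,3))
c=cap('wrist','w1.png'); C=-np.array(c['R']).T@c['t']; print('cam in tool',R.T@(C-o['tool_pos']))
for q in ['spout','spout_grip','old_filter','spout_outlet']: print(q,env.recognise('wrist',q)[:2])
print(proj(c,[[574,137,118],[574,137,212]]),proj(c,[o['tool_pos']]))
E
```

```text
3.4 [573.49026286 138.75140802 286.90229409] [-1.07216531e+00 -2.95255860e+00 -6.35142630e-04] [ 1.07241130e-01  4.29387157e-01  1.22535440e+00  5.37532817e-04
  1.48702527e+00 -7.66951193e-01]
[[-0.767  0.642 -0.   ]
 [ 0.642  0.767  0.001]
 [ 0.001  0.    -1.   ]]
cam in tool [  75.92976156    0.25327651 -158.97424672]
spout [{'xy': [329.9, 113.9], 'confidence': 0.71}]
spout_grip [{'xy': [331.0, 113.8], 'confidence': 0.8}]
old_filter [{'xy': [319.7, 171.5], 'confidence': 0.74}]
spout_outlet [{'xy': [329.1, 112.7], 'confidence': 0.65}]
[[325.42625749 185.87635479]
 [324.95195948 216.35649597]] [[326.24517303 260.45534021]]
```

View pics/w1.png

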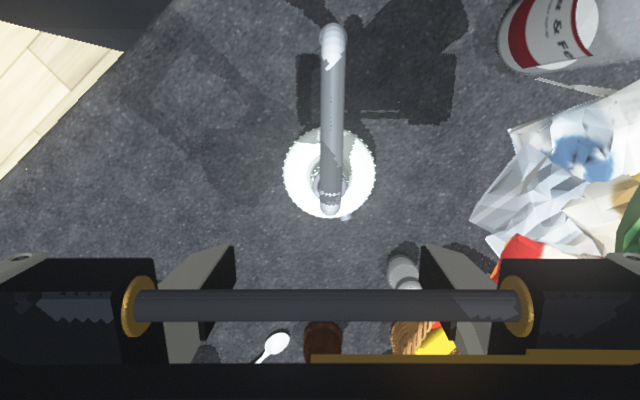

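The wrist view shows the arm nearly aligned with the image's vertical, running from (333,32) to the bend at (329,205). The drum outline covers x 284–376 and y 127–219.

```bash
cat >> h.py <<'E'
def seg(p): # drum outline: bright white connected blob
    g=p.min(axis=2)>185
    return g
E
python3 - <<'E'
from h import *
from scipy.optimize import least_squares
c=cap('wrist'); p=c['pixels']
a=np.linspace(0,2*np.pi,72)
def drum(x,y): 
    return np.vstack([proj(c,np.c_[x+52*np.cos(a),y+52*np.sin(a),0*a+z]) for z in (5,62)])
q=drum(574,137);print('drum pred x',q[:,0].min(),q[:,0].max(),'y',q[:,1].min(),q[:,1].max())
def R(th): return np.array([np.cos(th),np.sin(th)])
for yaw in (138,140,142):
  u=R(np.radians(yaw));n=R(np.radians(yaw+90));o=np.array([574,137.])
  P=[np.r_[o+u*s,z] for s,z in [(-8,178),(28,212),(90,212),(128,195)]]
  print(yaw,np.round(proj(c,P),1).tolist())
  # edges at s=60
  print(np.round(proj(c,[np.r_[o+u*60+n*8,204],np.r_[o+u*60-n*8,204]]),1).tolist())
for r in (60,80,100,150,180):
  row=p[r,300:360].mean(axis=1).astype(int);print(r,row.tolist())
E
```

```text
drum pred x 279.2863932113432 371.9442057167604 y 123.31915076855242 217.70808290844298
138 [[324.9, 211.8], [326.5, 176.8], [330.0, 80.8], [332.1, 19.9]]
[[316.5, 127.9], [339.9, 128.7]]
140 [[325.2, 211.8], [325.1, 176.8], [325.1, 80.7], [325.2, 19.7]]
[[313.4, 128.2], [336.9, 128.3]]
142 [[325.6, 211.8], [323.6, 176.8], [320.1, 80.8], [318.3, 19.8]]
[[310.3, 128.7], [333.8, 127.9]]
60 [54, 51, 52, 53, 51, 50, 51, 51, 53, 54, 55, 51, 51, 49, 48, 50, 49, 53, 54, 59, 67, 94, 116, 137, 197, 232, 236, 238, 240, 243, 245, 246, 245, 247, 248, 247, 238, 202, 158, 145, 143, 142, 137, 129, 119, 91, 58, 59, 60, 65, 68, 70, 70, 64, 60, 57, 58, 59, 59, 55]
80 [51, 54, 56, 55, 52, 53, 53, 52, 53, 51, 54, 59, 62, 62, 65, 67, 65, 65, 65, 64, 78, 104, 122, 130, 138, 143, 149, 153, 156, 163, 169, 174, 181, 181, 174, 169, 165, 158, 150, 146, 141, 142, 134, 127, 101, 69, 58, 60, 60, 59, 60, 58, 59, 59, 56, 58, 59, 59, 56, 57]
100 [59, 58, 59, 57, 60, 59, 61, 58, 59, 62, 62, 68, 71, 72, 71, 70, 68, 66, 66, 66, 91, 112, 126, 135, 143, 148, 153, 154, 159, 162, 151, 162, 182, 181, 174, 168, 162, 156, 150, 145, 145, 141, 133, 120, 91, 63, 64, 63, 65, 66, 66, 66, 64, 64, 67, 68, 70, 68, 67, 65]
150 [253, 253, 253, 254, 254, 254, 254, 254, 254, 254, 254, 254, 254, 254, 254, 254, 254, 254, 255, 253, 187, 125, 128, 130, 134, 136, 139, 137, 140, 141, 148, 168, 182, 181, 179, 172, 167, 161, 158, 157, 151, 141, 138, 165, 185, 185, 186, 184, 185, 183, 182, 199, 245, 254, 253, 253, 253, 253, 253, 253]
180 [254, 254, 254, 254, 254, 255, 253, 250, 246, 236, 214, 216, 209, 186, 190, 201, 205, 206, 173, 131, 125, 132, 136, 138, 141, 142, 143, 142, 143, 147, 148, 145, 144, 144, 143, 140, 136, 134, 134, 132, 127, 124, 161, 187, 181, 156, 153, 178, 203, 218, 222, 234, 251, 254, 253, 253, 253, 253, 253, 253]
```

Emit:
step_arm([
  [0, 0, 1.3, -0.055, 0.03, 0.6, 91.8],
  [0, 0, 1.3, -0.055, 0.03, 1.2, 91.8],
  [0, 0, 1.3, -0.055, 0.03, 1.8, 91.8],
  [0, 0, 1.3, -0.055, 0.03, 2.4, 91.8],
  [0, 0, 1.3, -0.055, 0.03, 2.8, 91.8],
  [0, 0, 1.3, -0.055, 0.03, 3.1, 91.8],
  [0, 0, 1.3, -0.055, 0.03, 3.25, 91.8],
  [0, 0, 1.3, -0.055, 0.03, 3.25, 91.8],
  [0, 0, 1.3, -0.055, 0.03, 3.25, 91.8],
])

```text
clock: 4.6
tool_pos: [577.2, 137.2, 157.6]
tool_rot: [1.107, 2.939, 0.001]
contact_force: [-0.5, 0.4, -1.2]
width: 92.1
grasp_force: 0.0
```

```bash
python3 - <<'E'
from h import *
o=env.get_obs();print(o['tool_pos'],o['contact_force'])
c=cap('wrist','w2.png');s=cap('side');im=s['pixels'][100:250,200:400,::-1]
w=c['pixels'][:,:,::-1]
cv2.imwrite('pics/g2.png',np.hstack([cv2.resize(w,(480,300)),cv2.resize(im,(320,300))[:,:320]]))
E
```

```text
[577.21725378 137.20701121 157.56207326] [-0.52789172  0.36507601 -1.22142652]
```

View pics/g2.png

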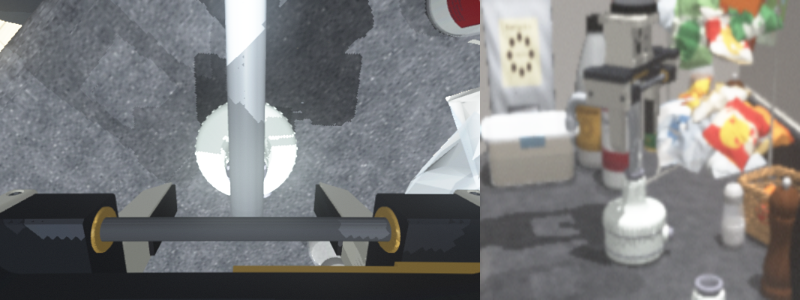

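The arm passes between the fingers, at about x=249 against a finger midpoint of about 246 in the left half of the picture. Closing now.

Emit:
step_arm([
  [0, 0, 0, 0, 0, 0, 40],
  [0, 0, 0, 0, 0, 0, 20],
  [0, 0, 0, 0, 0, 0, 8],
  [0, 0, 0, 0, 0, 0, 5],
  [0, 0, 0, 0, 0, 0, 5],
  [0, 0, 0, 0, 0, 0, 5],
  [0, 0, 0, 0, 0, 0, 5],
  [0, 0, 0, 0, 0, 0, 5],
  [0, 0, 0, 0, 0, 0, 5],
  [0, 0, 0, 0, 0, 0, 5],
])

```text
clock: 5.7
tool_pos: [576.8, 137.1, 156.7]
tool_rot: [1.108, 2.94, 0.0]
contact_force: [0.8, -0.2, 1.2]
width: 16.3
grasp_force: 0.4
```

Emit:
step_arm([
  [0, 0, 0, 0, 0, 0, 5],
  [0, 0, 0, 0, 0, 0, 5],
  [0, 0, 0, 0, 0, 0, 5],
  [0, 0, 0, 0, 0, 0, 5],
])

```text
clock: 6.1
tool_pos: [576.8, 137.2, 156.8]
tool_rot: [1.107, 2.94, 0.001]
contact_force: [-0.1, 1.9, 1.3]
width: 15.3
grasp_force: 30.0
```

Emit:
step_arm([
  [0, 0, 0, 0, 0, -0.05, 5],
  [0, 0, 0, 0, 0, -0.1, 5],
  [0, 0, 0, 0, 0, -0.15, 5],
  [0, 0, 0, 0, 0, -0.2, 5],
  [0, 0, 0, 0, 0, -0.25, 5],
  [0, 0, 0, 0, 0, -0.3, 5],
  [0, 0, 0, 0, 0, -0.35, 5],
  [0, 0, 0, 0, 0, -0.4, 5],
])

```text
clock: 6.9
tool_pos: [577.0, 137.0, 174.0]
tool_rot: [1.107, 2.938, 0.001]
contact_force: [0.2, 0.5, -1.0]
width: 15.4
grasp_force: 30.0
```

Emit:
step_arm([
  [0, 0, 0, 0, 0, -0.1, 5],
  [0, 0, 0, 0, 0, -0.2, 5],
  [0, 0, 0, 0, 0, -0.3, 5],
  [0, 0, 0, 0, 0, -0.4, 5],
  [0, 0, 0, 0, 0, -0.5, 5],
  [0, 0, 0, 0, 0, -0.65, 5],
  [0, 0, 0, 0, 0, -0.8, 5],
  [0, 0, 0, 0, 0, -0.95, 5],
  [0, 0, 0, 0, 0, -1.1, 5],
  [0, 0, 0, 0, 0, -1.3, 5],
  [0, 0, 0, 0, 0, -1.5, 5],
  [0, 0, 0, 0, 0, -1.6, 5],
  [0, 0, 0, 0, 0, -1.6, 5],
  [0, 0, 0, 0, 0, -1.6, 5],
])

```text
clock: 8.3
tool_pos: [576.6, 137.1, 236.6]
tool_rot: [-1.107, -2.94, 0.0]
contact_force: [-0.0, 0.2, -0.5]
width: 15.5
grasp_force: 30.0
```

```bash
python3 - <<'E'
from h import *
o=env.get_obs();print(o['tool_pos'],Ro.from_rotvec(o['tool_rot']).as_matrix().round(3).tolist(),o['contact_force'])
c=cap('wrist','w3.png');s=cap('side');im=s['pixels'][100:250,210:370,::-1]
cv2.imwrite('pics/g3.png',np.hstack([cv2.resize(c['pixels'][:,:,::-1],(400,500)),cv2.resize(im,(400,500),interpolation=cv2.INTER_CUBIC)]))
E
```

```text
[576.6202401  137.10531652 236.58973111] [[-0.751, 0.66, -0.0], [0.66, 0.751, 0.0], [0.0, -0.0, -1.0]] [-0.04603216  0.19383899 -0.48619909]
```

View pics/g3.png

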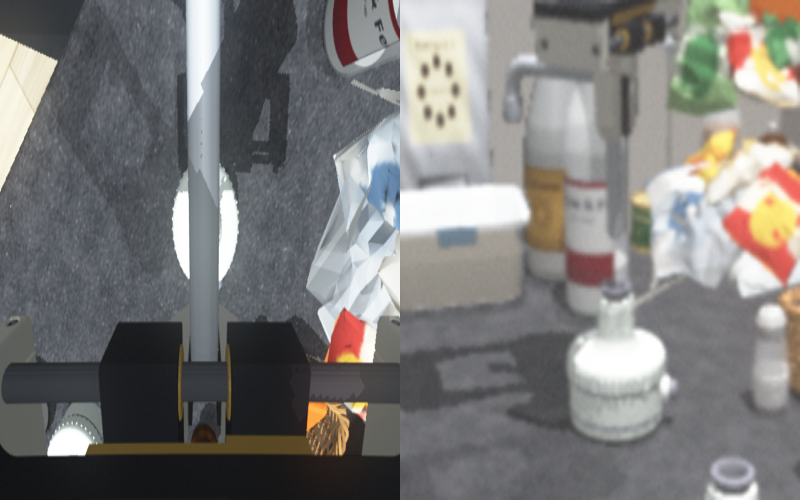

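```bash
python3 - <<'E'
from h import *
s=cap('side');st=np.array([576,138]);u=np.array([np.cos(np.radians(138.7)),np.sin(np.radians(138.7))])
for b in (158,148,138,128):
  print(b,proj(s,[[*st,b],[*(st+60*u),b+126],[*(st+120*u),b+81]]).round(1).tolist())
p=s['pixels'].astype(int)
for r in range(150,192,2): print(r,p[r,288:306].sum(axis=1).tolist())
print(env.recognise('side','spout_outlet')[:2],[p[r,228].sum() for r in range(110,140)],[p[r,247].sum() for r in range(105,140)])
E
```

```text
158 [[295.8, 169.8], [274.6, 119.0], [255.7, 134.2]]
148 [[295.8, 173.4], [274.7, 122.9], [255.8, 138.0]]
138 [[295.9, 177.1], [274.8, 126.9], [256.0, 141.7]]
128 [[295.9, 180.7], [274.9, 130.8], [256.2, 145.4]]
150 [421, 423, 426, 410, 387, 368, 358, 354, 351, 352, 371, 379, 378, 437, 482, 496, 499, 499]
152 [424, 429, 421, 417, 387, 360, 358, 355, 358, 357, 358, 377, 375, 440, 487, 495, 496, 492]
154 [378, 365, 373, 375, 363, 360, 360, 364, 357, 350, 362, 374, 380, 435, 485, 493, 487, 497]
156 [429, 431, 439, 435, 401, 373, 361, 363, 361, 348, 356, 367, 379, 437, 488, 498, 503, 494]
158 [563, 558, 558, 541, 471, 407, 361, 362, 361, 365, 363, 370, 378, 438, 476, 505, 538, 574]
160 [518, 476, 461, 475, 440, 386, 358, 368, 365, 358, 364, 374, 384, 425, 424, 497, 579, 607]
162 [505, 483, 480, 503, 454, 394, 369, 365, 363, 362, 381, 385, 385, 417, 375, 314, 312, 325]
164 [555, 556, 564, 553, 499, 419, 373, 369, 374, 395, 404, 392, 386, 419, 392, 331, 314, 325]
166 [549, 562, 565, 556, 487, 418, 373, 374, 405, 420, 410, 391, 389, 409, 373, 301, 278, 293]
168 [553, 563, 568, 556, 489, 414
[... 1472 characters left out ...]
t64(665), np.int64(680), np.int64(677), np.int64(655), np.int64(630), np.int64(616), np.int64(596), np.int64(598), np.int64(605), np.int64(623), np.int64(648), np.int64(657)] [np.int64(490), np.int64(491), np.int64(494), np.int64(495), np.int64(495), np.int64(497), np.int64(487), np.int64(496), np.int64(492), np.int64(498), np.int64(492), np.int64(496), np.int64(497), np.int64(497), np.int64(502), np.int64(495), np.int64(497), np.int64(492), np.int64(498), np.int64(493), np.int64(492), np.int64(489), np.int64(496), np.int64(488), np.int64(490), np.int64(494), np.int64(494), np.int64(490), np.int64(491), np.int64(493), np.int64(493), np.int64(498), np.int64(494), np.int64(499), np.int64(497)]
```

```bash
python3 - <<'E'
from h import *
t=cap('top');s=cap('side')
for n,u,v in [('handle far',(425,163),(398,225)),('handle far2',(424,163),(402,205)),('handle top',(455,117),(432,186)),('lid',(463,97),(475,188))]:
    print(n,[np.round(q,1) for q in tri([(t,u),(s,v)])])
for z in (0,100,180,220,260): print(z,onz(t,(425,163),z).round(0),onz(s,(398,225),z).round(0),onz(s,(405,200),z).round(0))
w=cv2.imread('pics/w3.png');g=w.min(axis=2)>200
n,l,st,ce=cv2.connectedComponentsWithStats(g.astype(np.uint8))
for i in range(1,n):
  if st[i,4]>300: print(st[i],ce[i])
E
```

```text
handle far [array([ 679.4, -237.2,  154.5]), array([4.5, 4.5])]
handle far2 [array([ 678.5, -231.1,  189.7]), array([12.4, 12.4])]
handle top [array([ 735.6, -275.9,  244. ]), array([14.2, 14.2])]
lid [array([ 790. , -300.4,  240.6]), array([3.8, 3.8])]
0 [ 712. -268.    0.] [847.  71.   0.] [954. 241.   0.]
100 [ 688. -247.  100.] [ 742. -128.  100.] [826.   6. 100.]
180 [ 669. -230.  180.] [ 658. -287.  180.] [ 723. -183.  180.]
220 [ 659. -222.  220.] [ 616. -366.  220.] [ 672. -277.  220.]
260 [ 649. -213.  260.] [ 574. -446.  260.] [ 621. -371.  260.]
[ 301    0   46   93 3017] [320.66523036  35.49022207]
[  0  28  27  40 570] [ 8.75789474 42.98245614]
[  18   35   73   53 2015] [51.35632754 57.46799007]
[   0   54   55   98 2910] [19.04604811 97.20721649]
[ 537  106   94   44 1490] [589.17516779 127.1114094 ]
[ 275  153   28   70 1425] [290.75789474 183.95789474]
[ 350  152   32   73 1645] [363.77993921 185.22431611]
[ 508  176  132  114 5215] [590.24889741 229.10488974]
[  76  342   71   23 1190] [109.83277311 353.91848739]
```

Emit:
step_arm([
  [0, 0, -3, -0.2, -0.2, 0, 5],
  [0, 0, -9, -0.6, -0.63, 0, 5],
  [0, 0, -16, -1.2, -1.26, 0, 5],
  [0, 0, -23, -1.8, -1.88, 0, 5],
  [0, 0, -30, -2.4, -2.51, 0, 5],
  [0, 0, -37, -3, -3.14, 0, 5],
  [0, 0, -44, -3.6, -3.77, 0, 5],
  [0, 0, -51, -4.2, -4.4, 0, 5],
  [0, 0, -58, -4.8, -5.02, 0, 5],
  [0, 0, -64, -5.3, -5.55, 0, 5],
  [0, 0, -69, -5.6, -5.86, 0, 5],
  [0, 0, -72.3, -5.75, -6.02, 0, 5],
  [0, 0, -72.3, -5.8, -6.07, 0, 5],
  [0, 0, -72.3, -5.8, -6.07, 0, 5],
  [0, 0, -72.3, -5.8, -6.07, 0, 5],
  [0, 0, -72.3, -5.8, -6.07, 0, 5],
])

```text
clock: 10.2
tool_pos: [590.9, -197.6, 236.8]
tool_rot: [-0.84, 3.027, 0.0]
contact_force: [0.5, 0.4, -1.8]
width: 15.4
grasp_force: 30.0
```

```bash
python3 - <<'E'
from h import *
o=env.get_obs();print(o['tool_pos'],Ro.from_rotvec(o['tool_rot']).as_matrix().round(3).tolist(),o['contact_force'],o['qpos'])
c=cap('wrist','w4.png');s=cap('side');im=s['pixels'][130:330,240:400,::-1]
cv2.imwrite('pics/g4.png',np.hstack([cv2.resize(c['pixels'][:,:,::-1],(400,500)),cv2.resize(im,(400,500),interpolation=cv2.INTER_CUBIC)]))
w=cv2.imread('pics/w4.png');g=w.min(axis=2)>200
n,l,st,ce=cv2.connectedComponentsWithStats(g.astype(np.uint8))
for i in range(1,n):
  if st[i,4]>300: print(st[i],ce[i])
E
```

```text
[ 590.94154945 -197.63599942  236.77849326] [[-0.857, -0.515, 0.0], [-0.515, 0.857, 0.0], [-0.0, 0.0, -1.0]] [ 0.46824983  0.40937944 -1.84296705] [-4.45781489e-01  5.19668850e-01  1.21393415e+00  2.24245235e-04
  1.40803319e+00 -2.55816174e+00]
[   0    0   36  109 1723] [11.12130006 34.18920488]
[  273     0    75   255 12105] [317.68715407 129.56282528]
[ 584    0   56   55 1731] [619.7660312   20.37550549]
[350 136  26  44 556] [358.5        156.42446043]
[350 176  30  49 914] [362.07330416 197.78227571]
[ 529  322   59   42 1496] [563.31283422 338.3328877 ]
```

View pics/g4.png

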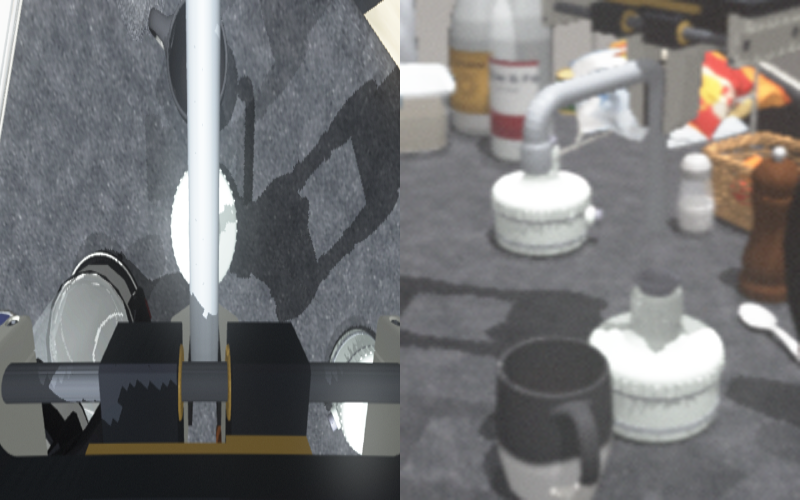

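The wrist view shows the drum straddling the arm much as it did over the old filter. The side view shows the stem standing above the fresh collet. I'll compare the two wrist frames to work out the correction.

```bash
python3 - <<'E'
from h import *
for f in ('w3','w4'):
    g=cv2.imread(f'pics/{f}.png').min(axis=2).astype(int)
    def sub(v,th=130):
        i=np.where(v>th)[0];return (i.min(),i.max()) if len(i) else None
    print(f,'rows',[(r,int(np.where(g[r,255:300]>110)[0][0]+255) if (g[r,255:300]>110).any() else None,int(np.where(g[r,345:400]>110)[0][-1]+345) if (g[r,345:400]>110).any() else None) for r in range(150,225,8)])
    print('cols',[(k,)+tuple(int(x)+110 for x in (sub(g[110:245,k],110) or (0,0))) for k in (280,285,290,295,355,360,365,370,375)])
    # arm edges
    for r in (60,120):
        a=np.where(g[r,290:360]>100)[0]+290; print('arm',r,a.min(),a.max())
E
```

```text
w3 rows [(150, 283, 372), (158, 279, 395), (166, 276, 398), (174, 274, 384), (182, 275, 381), (190, 276, 396), (198, 278, 394), (206, 283, 377), (214, 278, 384), (222, 267, 374)]
cols [(280, 157, 217), (285, 149, 227), (290, 143, 226), (295, 138, 228), (355, 134, 228), (360, 137, 220), (365, 140, 233), (370, 146, 223), (375, 153, 224)]
arm 60 298 351
arm 120 301 350
w4 rows [(150, 255, 382), (158, 256, 373), (166, 255, 376), (174, 255, 378), (182, 255, 378), (190, 255, 377), (198, 256, 375), (206, 260, 372), (214, 257, 367), (222, 293, 399)]
cols [(280, 110, 218), (285, 118, 217), (290, 119, 219), (295, 117, 223), (355, 114, 244), (360, 116, 244), (365, 110, 244), (370, 110, 244), (375, 110, 244)]
arm 60 298 351
arm 120 290 359
```

```bash
python3 - <<'E'
from h import *
for f in ('w3','w4'):
    g=cv2.imread(f'pics/{f}.png').min(axis=2).astype(np.uint8)
    m=(g>(170)).astype(np.uint8)
    m[:, 302:350]=0
    n,l,st,ce=cv2.connectedComponentsWithStats(m)
    pts=[]
    for i in range(1,n):
        x,y,w,h,a=st[i]
        if a>150 and 260<ce[i][0]<395 and 110<ce[i][1]<240:
            pts+=[tuple(p) for p in np.argwhere(l==i)[:,::-1]]
    pts=np.array(pts); h=cv2.convexHull(pts.astype(np.int32))[:,0]
    h=h[~((h[:,0]>299)&(h[:,0]<353))]
    e=cv2.fitEllipse(h.astype(np.float32)); print(f,pts.min(0),pts.max(0),e,h.tolist())
c=cap('wrist')
print(proj(c,[[591,-198,65],[591-8.57,-198-5.15,65],[591-5.15,-198+8.57,65]]))
E
```

```text
w3 [275 134] [381 229] ((328.572021484375, 179.35919189453125), (97.85364532470703, 107.42847442626953), 79.57482147216797) [[381, 186], [379, 193], [376, 200], [372, 207], [367, 214], [293, 217], [288, 212], [283, 205], [279, 199], [275, 183], [275, 174], [276, 166], [279, 159], [286, 152], [295, 144], [299, 141], [358, 135], [373, 153], [379, 161], [381, 169]]
w4 [272   0] [379 226] ((320.2976379394531, 120.74046325683594), (121.9429931640625, 245.9147491455078), 175.10479736328125) [[379, 184], [377, 192], [374, 201], [370, 208], [367, 212], [361, 219], [354, 224], [299, 225], [294, 222], [288, 217], [287, 216], [282, 210], [278, 204], [275, 197], [273, 189], [272, 180], [273, 172], [298, 0], [375, 160], [379, 176]]
[[327.6811604  183.83373221]
 [327.6989213  173.74328832]
 [337.92691276 183.84552156]]
```

Emit:
step_arm([
  [0, 0, 0, -0.02, -0.05, 0.2, 5],
  [0, 0, 0, -0.02, -0.05, 0.45, 5],
  [0, 0, 0, -0.02, -0.05, 0.65, 5],
  [0, 0, 0, -0.02, -0.05, 0.8, 5],
  [0, 0, 0, -0.02, -0.05, 0.9, 5],
  [0, 0, 0, -0.02, -0.05, 0.9, 5],
  [0, 0, 0, -0.02, -0.05, 0.9, 5],
])

```text
clock: 11.05
tool_pos: [592.7, -199.8, 200.9]
tool_rot: [-0.84, 3.027, -0.0]
contact_force: [0.4, -0.7, -0.8]
width: 15.6
grasp_force: 30.0
```

Emit:
step_arm([
  [0, 0, 0, 0, 0, 0.05, 5],
  [0, 0, 0, 0, 0, 0.1, 5],
  [0, 0, 0, 0, 0, 0.15, 5],
  [0, 0, 0, 0, 0, 0.2, 5],
  [0, 0, 0, 0, 0, 0.2, 5],
])

```text
clock: 11.55
tool_pos: [592.4, -199.6, 192.3]
tool_rot: [0.84, -3.027, -0.001]
contact_force: [-0.4, 0.9, -1.4]
width: 15.4
grasp_force: 30.0
```

Emit:
step_arm([
  [0, 0, 0, 0, 0, 0.04, 5],
  [0, 0, 0, 0, 0, 0.08, 5],
  [0, 0, 0, 0, 0, 0.12, 5],
  [0, 0, 0, 0, 0, 0.15, 5],
  [0, 0, 0, 0, 0, 0.15, 5],
])

```text
clock: 12.05
tool_pos: [592.8, -199.3, 186.7]
tool_rot: [-0.84, 3.027, 0.001]
contact_force: [0.7, 1.6, -0.6]
width: 15.5
grasp_force: 30.0
```

Emit:
step_arm([
  [0, 0, 0, 0, 0, 0.03, 5],
  [0, 0, 0, 0, 0, 0.06, 5],
  [0, 0, 0, 0, 0, 0.09, 5],
  [0, 0, 0, 0, 0, 0.1, 5],
])

```text
clock: 12.45
tool_pos: [592.7, -199.4, 182.6]
tool_rot: [-0.84, 3.027, 0.001]
contact_force: [0.9, 3.2, 1.5]
width: 15.4
grasp_force: 30.0
```

Emit:
step_arm([
  [0, 0, 0, -0.01, 0.01, 0.0, 5],
  [0, 0, 0, -0.015, 0.015, 0.03, 5],
  [0, 0, 0, -0.015, 0.015, 0.06, 5],
  [0, 0, 0, -0.015, 0.015, 0.06, 5],
])

```text
clock: 12.85
tool_pos: [592.7, -199.0, 180.0]
tool_rot: [0.84, -3.027, -0.0]
contact_force: [2.1, 2.5, -1.5]
width: 15.3
grasp_force: 30.0
```

Emit:
step_arm([
  [0, 0, 0, 0, 0, 0.02, 5],
  [0, 0, 0, 0, 0, 0.04, 5],
  [0, 0, 0, 0, 0, 0.06, 5],
  [0, 0, 0, 0, 0, 0.08, 5],
])

```text
clock: 13.25
tool_pos: [592.8, -198.9, 177.1]
tool_rot: [-0.84, 3.027, -0.0]
contact_force: [0.9, 1.8, 0.5]
width: 15.0
grasp_force: 30.0
```

Emit:
step_arm([
  [0, 0, 0, -0.01, 0.01, 0.02, 5],
  [0, 0, 0, -0.01, 0.01, 0.05, 5],
  [0, 0, 0, -0.01, 0.01, 0.08, 5],
  [0, 0, 0, -0.01, 0.01, 0.1, 5],
])

```text
clock: 13.65
tool_pos: [593.0, -198.5, 173.0]
tool_rot: [-0.84, 3.027, -0.0]
contact_force: [1.1, 1.5, 0.0]
width: 15.4
grasp_force: 30.0
```

Emit:
step_arm([
  [0, 0, 0, 0, 0, 0.03, 5],
  [0, 0, 0, 0, 0, 0.06, 5],
  [0, 0, 0, 0, 0, 0.09, 5],
])

```text
clock: 13.95
tool_pos: [593.0, -198.4, 169.9]
tool_rot: [-0.84, 3.027, -0.001]
contact_force: [0.6, 2.1, 3.0]
width: 15.0
grasp_force: 30.0
```

Emit:
step_arm([
  [0, 0, 0, 0, 0, 0.02, 5],
  [0, 0, 0, 0, 0, 0.04, 5],
  [0, 0, 0, 0, 0, 0.06, 5],
])

```text
clock: 14.25
tool_pos: [593.3, -198.4, 168.5]
tool_rot: [-0.84, 3.026, -0.002]
contact_force: [-0.1, 2.9, 11.1]
width: 15.3
grasp_force: 30.0
```

Emit:
step_arm([
  [0, 0, 0, 0, 0.01, 0.02, 5],
  [0, 0, 0, 0, 0.01, 0.04, 5],
])

```text
clock: 14.45
tool_pos: [593.3, -198.4, 167.1]
tool_rot: [-0.839, 3.025, -0.003]
contact_force: [-0.2, 2.7, 8.3]
width: 15.1
grasp_force: 30.0
```

Emit:
step_arm([
  [0, 0, 0, 0, 0.01, 0.02, 5],
  [0, 0, 0, 0, 0.01, 0.04, 5],
])

```text
clock: 14.65
tool_pos: [593.2, -198.1, 165.3]
tool_rot: [-0.839, 3.025, -0.003]
contact_force: [-0.2, 0.9, 8.3]
width: 15.3
grasp_force: 30.0
```

Emit:
step_arm([
  [0, 0, 0, 0, 0, 0.025, 5],
  [0, 0, 0, 0, 0, 0.05, 5],
])

```text
clock: 14.85
tool_pos: [593.2, -198.1, 163.3]
tool_rot: [-0.839, 3.025, -0.003]
contact_force: [1.1, 1.8, 8.3]
width: 15.4
grasp_force: 30.0
```

Emit:
step_arm([
  [0, 0, 0, 0, 0, 0.025, 5],
  [0, 0, 0, 0, 0, 0.05, 5],
])

```text
clock: 15.05
tool_pos: [593.2, -198.1, 161.3]
tool_rot: [-0.839, 3.025, -0.003]
contact_force: [0.8, 2.4, 8.7]
width: 15.1
grasp_force: 30.0
```

Emit:
step_arm([
  [0, 0, 0, 0, 0, 0.025, 5],
  [0, 0, 0, 0, 0, 0.05, 5],
])

```text
clock: 15.25
tool_pos: [593.6, -198.2, 160.6]
tool_rot: [-0.839, 3.024, -0.005]
contact_force: [-0.7, 2.3, 19.0]
width: 15.3
grasp_force: 30.0
```

Emit:
step_arm([
  [0, 0, 0, 0, 0, 0.01, 5],
  [0, 0, 0, 0, 0, 0.01, 5],
  [0, 0, 0, 0, 0, 0.01, 5],
])

```text
clock: 15.55
tool_pos: [593.6, -198.2, 160.7]
tool_rot: [-0.839, 3.023, -0.005]
contact_force: [-1.8, 3.4, 16.2]
width: 15.5
grasp_force: 30.0
```

Emit:
step_arm([
  [0, 0, 0, 0, 0, 0, 20],
  [0, 0, 0, 0, 0, 0, 40],
  [0, 0, 0, 0, 0, 0, 60],
  [0, 0, 0, 0, 0, 0, 60],
  [0, 0, 0, 0, 0, 0, 60],
  [0, 0, 0, 0, 0, 0, 60],
])

```text
clock: 16.15
tool_pos: [592.4, -197.7, 157.2]
tool_rot: [0.84, -3.027, -0.001]
contact_force: [-0.5, 0.1, -0.5]
width: 55.4
grasp_force: 0.0
```

```bash
python3 - <<'E'
from h import *
c=cap('wrist');s=cap('side');im=s['pixels'][130:330,240:400,::-1]
cv2.imwrite('pics/g5.png',np.hstack([cv2.resize(c['pixels'][:,:,::-1],(400,500)),cv2.resize(im,(400,500),interpolation=cv2.INTER_CUBIC)]))
E
```

```text
(no output)
```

View pics/g5.png

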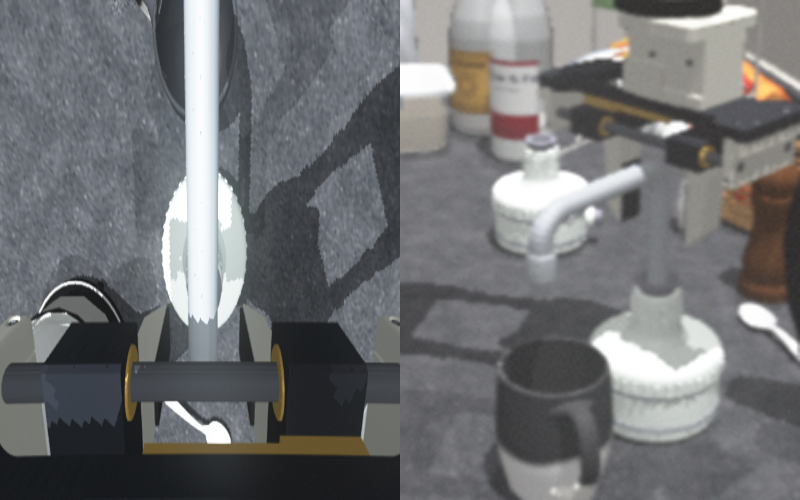

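The spout stands in the fresh filter with its outlet over the mug, and the fingers are clear of the stem. Lifting straight up.

Emit:
step_arm([
  [0, 0, 0, 0, 0, -0.2, 60],
  [0, 0, 0, 0, 0, -0.5, 60],
  [0, 0, 0, 0, 0, -0.9, 60],
  [0, 0, 0, 0, 0, -1.4, 60],
  [0, 0, 0, 0, 0, -2, 60],
  [0, 0, 0, 0, 0, -2.7, 60],
  [0, 0, 0, 0, 0, -3.4, 60],
  [0, 0, 0, 0, 0, -3.8, 60],
  [0, 0, 0, 0, 0, -3.8, 60],
  [0, 0, 0, 0, 0, -3.8, 60],
  [0, 0, 0, 0, 0, -3.8, 60],
])

```text
clock: 17.35
tool_pos: [592.0, -197.5, 308.3]
tool_rot: [0.839, -3.026, -0.002]
contact_force: [0.6, -0.3, -0.4]
width: 59.9
grasp_force: 0.0
```

```bash
python3 - <<'E'
from h import *
c=cap('wrist');s=cap('side');t=cap('top');im=s['pixels'][130:330,240:400,::-1]
cv2.imwrite('pics/g6.png',np.hstack([cv2.resize(c['pixels'][:,:,::-1],(400,500)),cv2.resize(im,(400,500),interpolation=cv2.INTER_CUBIC)]))
print(env.get_obs()['tool_pos'])
u=np.array([np.cos(np.radians(211)),np.sin(np.radians(211))]);st=np.array([592.5,-198.5])
for b in (78,82,86): print(b,proj(s,[[*st,b+134],[*(st+120*u),b+81]]).round(1).tolist(), proj(c,[[*(st+120*u),b+126]]).round(1).tolist())
E
```

```text
[ 592.2310225  -197.51480028  308.42886553]
78 [[344.6, 192.9], [296.9, 240.4]] [[326.5, 35.7]]
82 [[344.6, 190.8], [296.8, 238.2]] [[326.5, 34.7]]
86 [[344.7, 188.7], [296.8, 236.0]] [[326.5, 33.5]]
```

View pics/g6.png

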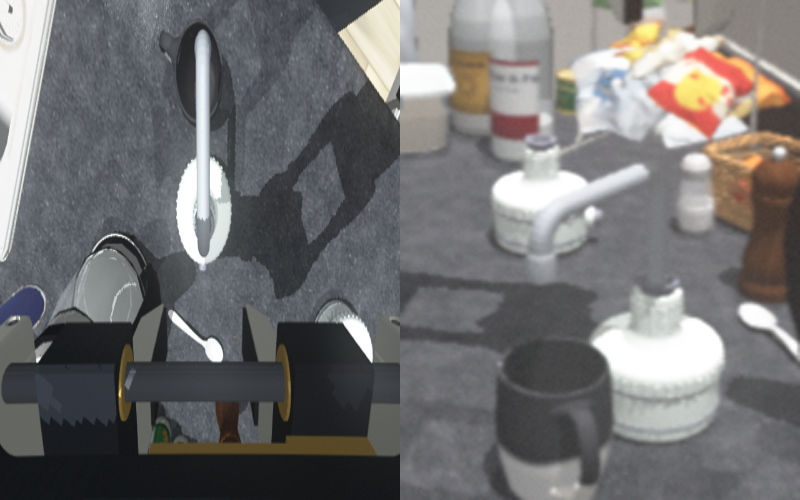

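```bash
python3 -c "
from plant import env
print(env.hand_in())"
```

```text
the job is handed in; nothing more can be done
None
```

The job is handed in at about 17.5 s: the spout is out of the spent filter and bottomed in the fresh one (peak push read about 19 N), released, with its outlet an estimated 7 mm from the centre of the mug's mouth; the pictures showed nothing else disturbed, and the hand-in returned no verdict.

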